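# Set up the refraction board and hold the block true

## Task

Set up the refraction experiment: take the tall plain sight pin from the wooden stand and stand it fully down in the bore of the white board, and let go of it. Then fetch the rectangular acrylic block, set it flat on the board, upright as it stands now, with its long side along the long metal stop and its short end at the short stop, and press it firmly into the corner against both stops at once. Finish while still holding it pressed there with the fingers (do not let go), so that a partner can trace it, and leave the pin standing and everything else on the bench where it was.

Things in the scene. Friction and masses are not known exactly. Their poses are not given: they have to be found in the camera images.
- board: white board, fixed to the bench, 180 (x) by 240 (y) by 10 mm thick; origin at the centre of its underside, on the bench. It carries two low dark steel stops along its +x and +y edges, which form a corner, and a small wooden boss at the opposite (-x, -y) corner. Its place and yaw change. Its top and the stops are polished and slippery (friction about 0.25), rigid and do not give. The block, when pressed home, has its centre at x = +55, y = +75, z = +37.5 mm in this frame
- long_stop: dark steel bar fixed on the board, 12 (x) by 100 (y) by 12 mm high; origin at the centre of its underside, which is at board x = +81, y = +45, z = +10 mm; the block's long side bears on its inner face, which looks to board -x and lies at board x = +75 mm
- short_stop: dark steel bar fixed on the board, 65 (x) by 12 (y) by 12 mm high; origin at the centre of its underside, which is at board x = +32.5, y = +111, z = +10 mm; the block's short end bears on its inner face, which looks to board -y and lies at board y = +105 mm
- bore (a point): centre of the mouth of the bore in the wooden boss (44 by 44 mm, 22 mm high) on the board, at board x = -45, y = -75, z = +32 mm; z up. The bore is vertical, 15 mm wide with a 2 mm chamfer, and 22 mm deep down to the board's top; the seated pin's centre is 18 mm above this point
- pin_mid (a point): centre of the sight pin: plain steel rod without a head, 12 mm in diameter, 80 mm long, chamfered foot, about 70 g, z along it; at the start upright in one of the two holes of the wooden stand, 22 mm deep in it
- stand: wooden stand fixed to the bench, 140 (x) by 60 (y) by 30 mm high, origin at the centre of its underside; two holes 14 mm wide and 22 mm deep at x = -35 and +35 mm on its long centre line, one with the sight pin, one with the headed stud, either way round
- block_mid (a point): centre of the clear acrylic block: 40 (x) by 60 (y) by 55 mm (z, height), about 155 g; at the start it stands on the bench right of the board, on its 40 by 60 mm face, at any yaw
- stud: bystander: headed steel stud in the other hole of the stand, 12 mm in diameter, 55 mm long, with a wider grip of 20 mm at its top; origin at its foot
- lens_center (a point): bystander: round acrylic lens disc lying flat, 60 mm in diameter, 20 mm high; its centre. It and the block may change places
- torch: bystander: black torch lying far on the bench, 120 mm long, 34 mm thick; origin under its middle
- glue: bystander: standing white glue bottle, 44 mm in diameter, 105 mm high; origin under its centre
- weight: bystander: small brass weight, 40 mm in diameter, 46 mm high; origin under its centre
- eraser: bystander: eraser, 45 by 20 by 12 mm; origin under its centre
Things that resemble listed ones, but are neither listed nor needed, are in the scene too. Leave any turquoise look-alike of the part that bears block_mid alone.

How it is judged:
By the outcome, as a careful person would: the job done as asked, in the order asked, and still so for the second after the job is handed in, while the arm keeps its last pose, push and grip.
It also fails if it takes over 72 s, if anything falls off the work surface, if the arm or the gripper's body presses on something with over 40 N, if the wrist force passes 120 N, or if a joint passes its speed limit or range.

## Robot

A 6-joint arm with a two-finger parallel gripper is mounted at the origin on the work surface. World frame = base frame: x ahead of the robot, y to its left, z up, the work surface at z = 0. Lengths are in m, angles in rad, forces in N, time in s.
With the tool pointing down it reaches from about 0.35 to 0.775 m from the base axis. Payload 7.3 kg.
Tool frame: the origin (TCP) lies between the finger pads; the fingertips stand 17 mm ahead of it and the grasp point (between the pads) lies 2 mm behind it; z points along the fingers, y is the direction in which the jaws open and shut (so a half turn about z gives the same grasp; the last joint's range is limited). The gripper opens to 92 mm and grips with 3 to 60 N. Pads are 19 mm wide; open, the fingers measure 130 mm over their backs; the gripper's body (75 mm by 190 mm) begins 47 mm behind the grasp point.
Start: joints at [-1.362, 0.342, 1.524, -0, 1.275, -0.146], TCP at [0.182, -0.492, 0.22] pointing down, gripper open.
Joint ranges: [-2.53, 2.53], [-0.77, 2.02], [0.04, 2.7], [-1, 4.14], [0.28, 2.66], [-3.11, 3.11]. Speed limits (rad/s): [2.57, 2.57, 3.14, 3.14, 3.14, 3.14].

## Interface

Orientations are given as [roll, pitch, yaw] about the fixed x, y, z axes, in that order (R = Rz(yaw) Ry(pitch) Rx(roll)).
In Python, from cell import sensors, vision, hand_in gives the robot as it stands.
- The arm moves only by the tool step_arm, never from a script. Its argument "series" is a list of rows, each a list of 5 numbers: the opening, from 0 (shut) to 1 (fully open), then the shift along the world's x, y, z each as a share of 25 mm, from -1 to 1, then the turn about the world's z as a share of 0.08 rad, from -1 to 1. A call has 1 to 12 rows; each row shifts and turns the commanded pose from where the row before left it; what a row does not reach is not made up. A row lasts 1/10 s, in which the tool goes at most 50 mm and 8.59 degrees, less where a joint would pass 70% of its speed; a pose out of reach is approached as far as the arm can. A call with a number of a shift or a turn outside -1 to 1 is refused whole. A call with a gripper value outside its range is refused whole. The fingers move at their own pace and stop on an object; "squeeze" is the grip in N (left out, the last holds). Time passes only in rows, so rows that do not move let the fingers close. It gives the time, the measured TCP pose, the force and the opening at its end, in the units of the state.
- sensors.observe(): the state, without advancing time (a new reading comes with each control period).
- vision.read_camera(name): name is "side" or "top"; returns a dict with "pixels" (400x640x3 uint8, blue, green, red), "range_z" (400x640 float32, m along the optical axis (not along the pixel's ray), 0 where there is no reading), "camera_matrix" (3x3 intrinsics, pixels), "pose" (4x4, takes a point from camera to world coordinates). Camera axes: x right, y down, z forward; pixel columns grow to the right and rows downward; lengths in m; the calibration is good to about 2 mm. A picture is of the moment at which its call begins.
- hand_in(): hands the job in, once; it reports no verdict.
The state is a dict: "time": time; "qpos": joint angles; "qvel": joint speeds; "joint_efforts": joint torques, N m; "tool_pos": TCP position; "tool_rot": TCP orientation; "contact_force": force on the tool from outside, world axes, zero at the start; "torque": the same for the moment, N m; "opening": finger opening in m.
Only numpy, scipy, OpenCV 4.12 (cv2) and the standard library are available. Lean on these libraries where they do the work, as an engineer would, in place of code of your own. Each camera call takes 0.05 s, during which the arm holds its last target.

## Working session

There is one attempt and no reset: what is moved stays moved. The work goes in short steps, Python scripts to look and compute and a tool call to move; the robot and the scene stay as the last step left them, time stands still between calls to the robot, and variables do not carry over. Pictures are saved under pics/ and viewed, and the job is handed in when it is done.

Besides the shell and the picture viewer there is one more tool, called after ">>>" by a JSON object that holds its "api" and its "payload", one argument or row to a line. step_arm: Moves the arm, as the interface text tells. Its arguments: {"type":"object","properties":{"series":{"type":"array","items":{"type":"array","items":{"type":"number","minimum":-1,"maximum":1}}},"squeeze":{"type":"number"}},"required":["series"]}

```bash
ls; mkdir -p pics
cat > h.py <<'E'
import numpy as np, cv2
from cell import sensors, vision, hand_in
def grab(n,tag):
    r=vision.read_camera(n); np.savez(f'{tag}.npz',**r); cv2.imwrite(f'pics/{tag}.png',r['pixels']); return r
def cloud(r):
    K=r['camera_matrix'];z=r['range_z'];v,u=np.mgrid[:400,:640]
    p=np.stack([(u-K[0,2])/K[0,0]*z,(v-K[1,2])/K[1,1]*z,z],-1)
    w=p@r['pose'][:3,:3].T+r['pose'][:3,3]; w[z==0]=np.nan; return w
def pix_at_z(r,u,v,h):
    K=r['camera_matrix'];d=r['pose'][:3,:3]@np.array([(u-K[0,2])/K[0,0],(v-K[1,2])/K[1,1],1]);o=r['pose'][:3,3]
    return o+d*(h-o[2])/d[2]
E
python3 - <<'E'
from h import *
for n in('top','side'):
    r=grab(n,n+'0');print(n,r['camera_matrix'],r['pose'])
print(sensors.observe())
E
```

```text
pics
top [[397.86541932   0.         306.17539006]
 [  0.         397.86541932 195.89384977]
 [  0.           0.           1.        ]] [[-0.01243533 -0.9912724   0.13124176  0.48451319]
 [-0.99976075  0.00996379 -0.01947193 -0.03355025]
 [ 0.01799432 -0.1314525  -0.99115914  1.00240334]
 [ 0.          0.          0.          1.        ]]
side [[388.69125081   0.         325.81056137]
 [  0.         388.69125081 202.54123034]
 [  0.           0.           1.        ]] [[-0.99940135 -0.0302663   0.01676013  0.58096845]
 [-0.02944811  0.48991114 -0.87127486  0.86475517]
 [ 0.01815929 -0.87124682 -0.49050914  0.5694351 ]
 [ 0.          0.          0.          1.        ]]
{'time': 0.1, 'qpos': array([-1.36199755e+00,  3.42637904e-01,  1.52495769e+00,  2.21407136e-05,
        1.27539865e+00, -1.45975361e-01]), 'qvel': array([-0.00065341, -0.00046112, -0.00306267, -0.00029294,  0.00200694,
        0.00092639]), 'joint_efforts': array([ 1.98136011e-03, -4.32002699e+01, -2.44696659e+01,  7.18171801e-02,
        5.26236277e-02, -6.69518636e-05]), 'tool_pos': array([ 0.18233183, -0.49190658,  0.2191097 ]), 'tool_rot': array([-3.14020905e+00, -2.24819570e-04,  3.54767520e-01]), 'contact_force': array([-0.4683457 ,  0.38764398, -0.4585022 ]), 'torque': array([ 0.08250428, -0.06284321,  0.06692977]), 'opening': 0.09197918271127217}
```

View pics/top0.png

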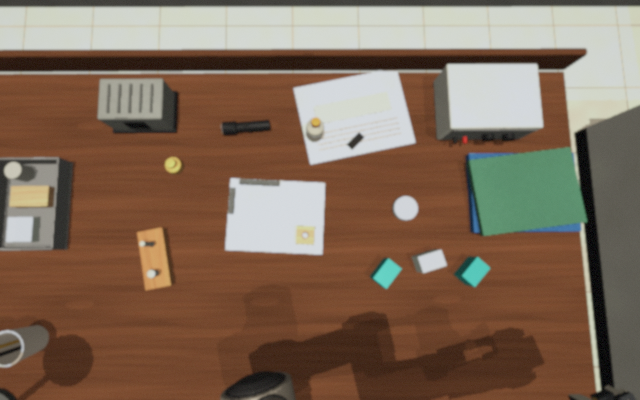

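View pics/side0.png

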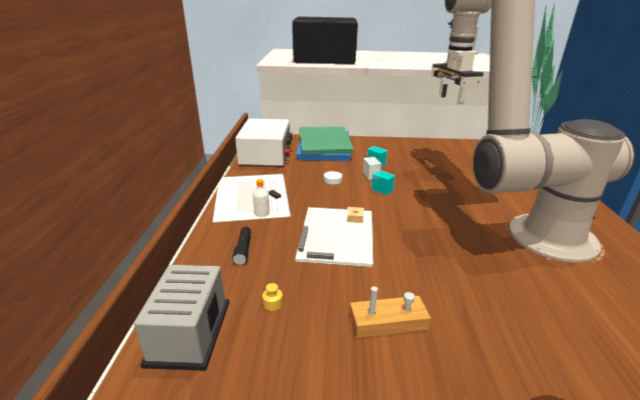

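The top view shows the board at about (276,216), with its stop corner at upper left and the boss at (305,235). The stand is at (154,259).

Pin candidates are the thin rod at top (144,243) / side (374,300), and the headed stud at top (152,273) / side (409,301). I choose the thin headless rod.

Block candidates are the white/clear box at top (430,261), the turquoise boxes at (387,273) and (475,271), and the round lens at (405,208). I choose the clear box. I'll check both choices in close crops.

Run:
```python
from h import *
t=dict(np.load('top0.npz'));s=dict(np.load('side0.npz'))
def c(r,x0,y0,w,h,f): return cv2.resize(r['pixels'][y0:y0+h,x0:x0+w],None,fx=f,fy=f,interpolation=cv2.INTER_CUBIC)
def pad(im): o=np.zeros((290,390,3),np.uint8); o[:im.shape[0],:im.shape[1]]=im[:290,:390];return o
A=pad(c(t,120,220,65,48+25,4));B=pad(c(s,340,280,95,60,4));C=pad(c(t,365,240,130,50,3));D=pad(c(s,350,140,60,60,4.8))
cv2.imwrite('pics/crops.png',np.vstack([np.hstack([A,B]),np.hstack([C,D])]))
cv2.imwrite('pics/board.png',c(t,215,165,120,100,6))
w=cloud(t)
for n,(x0,y0,x1,y1) in dict(pinstand=(130,222,180,296),block=(408,242,455,280)).items():
    P=w[y0:y1,x0:x1].reshape(-1,3);
    for lo,hi in((.02,.04),(.04,.06),(.06,.1)):
        q=P[(P[:,2]>lo)&(P[:,2]<hi)]
        if len(q)>2: print(n,lo,len(q),q.min(0).round(4),q.max(0).round(4),q.mean(0).round(4))
```

```text
pinstand 0.02 1430 [0.394  0.2727 0.0201] [0.5411 0.3554 0.0384] [0.4674 0.3123 0.03  ]
pinstand 0.04 31 [0.4233 0.2989 0.0403] [0.507  0.3192 0.0593] [0.4693 0.31   0.0518]
pinstand 0.06 103 [0.424  0.2989 0.0601] [0.5065 0.3266 0.0904] [0.4623 0.3127 0.0708]
block 0.02 55 [ 0.4271 -0.3683  0.02  ] [ 0.4795 -0.314   0.0399] [ 0.4543 -0.3277  0.0295]
block 0.04 473 [ 0.4257 -0.3806  0.0406] [ 0.4796 -0.3142  0.0597] [ 0.4532 -0.3459  0.0545]
```

View pics/crops.png

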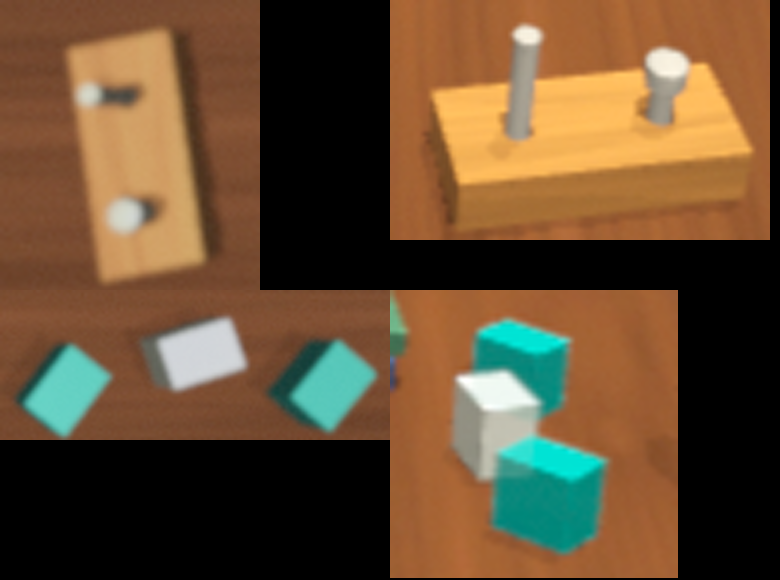

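View pics/board.png

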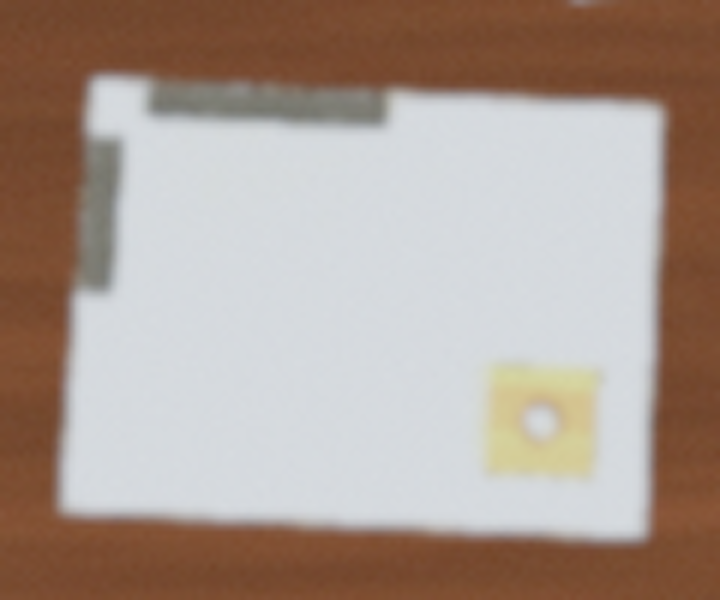

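The crops confirm it: the thin rod (top 144,243) is the pin and the wider-headed one (152,273) is the stud. The clear white box at (430,261) is the block, standing between the turquoise look-alikes. Next I'll fit the poses.

```bash
cat > fit.py <<'E'
from h import *
def rect(P):  # world xy -> center,dims,yaw
    return cv2.minAreaRect((P[:,:2]*1000).astype(np.float32))
def topproj(r,mask,h):
    v,u=np.nonzero(mask); return np.array([pix_at_z(r,a,b,h) for a,b in zip(u,v)])
E
python3 - <<'E'
from fit import *
t=dict(np.load('top0.npz'));s=dict(np.load('side0.npz'))
for nm,r,reg in(('top',t,(215,165,120,100)),('side',s,(290,200,95,70))):
    w=cloud(r);hsv=cv2.cvtColor(r['pixels'],cv2.COLOR_BGR2HSV)
    m=np.zeros((400,640),bool);x,y,a,b=reg;m[y:y+b,x:x+a]=True
    # board: not brown
    nb=((hsv[...,1]<90)|(w[...,2]>.02))&m
    q=w[(hsv[...,1]<40)&(hsv[...,2]>180)&m]; print(nm,'board z',np.nanmedian(q[:,2]))
    P=topproj(r,(hsv[...,1]<90)&m,.010); print('board rect',rect(P))
    # boss top
    bm=(w[...,2]>.024)&(w[...,2]<.045)&m
    q=w[bm];print('boss',len(q),np.nanmedian(q[:,2]),rect(q),q.mean(0))
    # bore: white pixels enclosed by the yellow
    if nm=='top':
        sub=hsv[225:247,292:318];mm=np.zeros((400,640),bool);mm[228:241,299:312]=hsv[228:241,299:312,1]<45
        print('bore',topproj(r,mm,.032).mean(0),mm.sum())
w=cloud(t)
# stand
m=np.zeros((400,640),bool);m[222:296,130:180]=1
q=w[m&(abs(w[...,2]-.03)<.003)];print('stand',rect(q),np.median(q[:,2]))
q=w[m&(w[...,2]>.075)];print('pin top',len(q),q.mean(0),q.min(0),q.max(0))
ws=cloud(s);m[:]=0;m[270:335,345:435]=1
q=ws[m&(ws[...,2]>.045)&(ws[...,1]>0)];
for k in ((ws[...,0]>.48),(ws[...,0]<.48)):
    q=ws[m&k&(ws[...,2]>.04)];print('side rod',len(q),q.mean(0).round(4),q.min(0).round(4),q.max(0).round(4))
m[:]=0;m[242:280,408:455]=1
q=w[m&(w[...,2]>.05)];print('block',rect(q),np.median(q[:,2]))
m[:]=0;m[150:185,355:385]=1
q=ws[m&(abs(ws[...,2]-.055)<.004)];print('block side',rect(q),len(q))
# look-alikes
for b in((370,255,405,292),(456,250,492,290)):
    m[:]=0;m[b[1]:b[3],b[0]:b[2]]=1;q=w[m&(w[...,2]>.04)];print('turq',rect(q),np.median(q[:,2]))
E
```

```text
top board z 0.010304920864948164
board rect ((587.0789184570312, 23.529403686523438), (246.92991638183594, 226.81361389160156), 86.57479095458984)
boss 344 0.031729618401822646 ((587.6700439453125, 23.107284545898438), (244.31935119628906, 113.05514526367188), 62.562442779541016) [ 0.53368237 -0.03122681  0.03128013]
bore [ 0.51761431 -0.04758518  0.032     ] 32
side board z 0.010348431101662836
board rect ((589.3680419921875, 27.977523803710938), (254.8265380859375, 227.52127075195312), 86.77654266357422)
boss 185 0.03160468738941269 ((579.37451171875, 27.789146423339844), (247.7031707763672, 69.45536041259766), 54.3001823425293) [ 0.52451851 -0.03624926  0.0307166 ]
stand ((467.5626525878906, 314.93109130859375), (139.90113830566406, 61.62643051147461), 10.51626205444336) 0.03020522923381841
pin top 32 [0.5018702  0.31996487 0.08613021] [0.49709268 0.31556645 0.07519097] [0.50635251 0.32664658 0.09038707]
side rod 147 [0.5019 0.3268 0.0681] [0.4956 0.3182 0.0402] [0.5072 0.3302 0.0901]
side rod 125 [0.4337 0.3139 0.0581] [0.4236 0.3018 0.0406] [0.4431 0.321  0.0653]
block ((453.2197570800781, -347.7282409667969), (39.946170806884766, 60.46601867675781), 17.2623348236084) 0.05525039358520012
block side ((448.44891357421875, -334.5409240722656), (238.83285522460938, 71.00420379638672), 84.23974609375) 224
turq ((426.1637878417969, -240.56088256835938), (40.51155471801758, 60.10157012939453), 49.81162643432617) 0.05510623064101772
turq ((427.0063171386719, -450.3695068359375), (42.07468032836914, 60.305763244628906), 47.008602142333984) 0.0550503463889474
```

Run:
```python
from fit import *
from scipy.optimize import least_squares
t=dict(np.load('top0.npz'));s=dict(np.load('side0.npz'))
for nm,r,reg in(('top',t,(222,170,110,90)),('side',s,(290,200,95,70))):
    w=cloud(r);hsv=cv2.cvtColor(r['pixels'],cv2.COLOR_BGR2HSV)
    m=np.zeros((400,640),np.uint8);x,y,a,b=reg;m[y:y+b,x:x+a]=1
    k=((hsv[...,1]<70)&(m>0)).astype(np.uint8)
    n,l,st,_=cv2.connectedComponentsWithStats(k);i=1+np.argmax(st[1:,4]);
    q=w[(l==i)&(abs(w[...,2]-.01)<.004)];R=rect(q);print(nm,R,st[i])
    th=np.radians(R[2]-90);c=np.array(R[0]);rot=lambda p:c+np.array([[np.cos(th),-np.sin(th)],[np.sin(th),np.cos(th)]])@p
    print('bore pred',rot([-45,-75]),'block home',rot([55,75]),'yaw',th)
    # stops and boss: points height>0.018
    inv=lambda P:(P[:,:2]*1000-c)@np.array([[np.cos(th),-np.sin(th)],[np.sin(th),np.cos(th)]])
    q=w[(m>0)&(w[...,2]>.019)&(w[...,2]<.04)];B=inv(q)
    e=lambda z:(np.percentile(z,[2,98],axis=0).round(1).tolist(),len(z))
    print('boss',e(B[(B[:,0]<0)&(B[:,1]<0)]));print('long',e(B[(B[:,0]>70)&(B[:,1]<100)]));print('short',e(B[(B[:,1]>100)]))
```

```text
top ((568.4138793945312, 23.4344482421875), (240.4505615234375, 180.41864013671875), 86.63533020019531) [ 224  177  102   79 7151]
bore pred [519.08963857 -48.79518049] block home [627.7208823   95.07716879] yaw -0.058724566249010256
boss ([[-66.5, -96.1], [-24.4, -53.5]], 300)
long ([[74.7, -3.9], [86.3, 92.3]], 190)
short ([[2.4, 105.2], [63.4, 116.6]], 123)
side ((568.0595092773438, 23.847015380859375), (247.8654022216797, 180.033447265625), 86.77490997314453) [ 295  207   78   60 3753]
bore pred [518.91137517 -48.502559  ] block home [627.19180563  95.63400256] yaw -0.056288439641860276
boss ([[-66.9, -93.9], [-24.1, -49.5]], 203)
long ([[74.9, 1.4], [86.8, 96.5]], 118)
short ([[1.5, 105.8], [63.6, 119.2]], 115)
```

Bore ≈ (518.5, -48.5) mm, board yaw ≈ -0.058 rad and block home ≈ (627.5, 95.3). Pin ≈ (502, 321.5). Block ≈ (453, -348), with its 40 mm axis at 17.3°. I'll move to above the pin by way of the front.

>>> {"api": "step_arm", "payload": {
  "series": [
    [1,1,0.8,0,0],
    [1,1,1,0,0],
    [1,1,1,0,0],
    [1,1,1,0,0],
    [1,1,1,0,0],
    [1,1,1,0,0],
    [1,1,1,0,0],
    [1,1,1,0,0],
    [1,1,1,0,0],
    [1,1,1,0,0],
    [1,1,1,0,0],
    [1,1,1,0,0]
  ],
  "squeeze": 30
}}

```text
time: 1.3
tool_pos: [0.4831, -0.196, 0.2194]
tool_rot: [-3.141, 0.0, 0.355]
contact_force: [0.1, 0.2, 0.0]
opening: 0.0922
```

>>> {"api": "step_arm", "payload": {
  "series": [
    [1,1,1,0,0],
    [1,1,1,0,0],
    [1,1,1,0,0],
    [1,0,1,0,0],
    [1,0,1,0,0],
    [1,0,1,0,0],
    [1,0,1,0,0],
    [1,0,1,0,0],
    [1,0,1,0,0],
    [1,-0.3,1,0,0],
    [1,-0.3,1,0,-1],
    [1,-0.3,1,0,-1]
  ]
}}

```text
time: 2.5
tool_pos: [0.5343, 0.1037, 0.2193]
tool_rot: [-3.142, 0.001, 0.192]
contact_force: [0.5, -0.5, 0.7]
opening: 0.0919
```

>>> {"api": "step_arm", "payload": {
  "series": [
    [1,-0.14,0.97,0,0],
    [1,-0.14,0.97,0,0],
    [1,-0.14,0.97,0,0],
    [1,-0.14,0.97,0,0],
    [1,-0.14,0.97,0,0],
    [1,-0.14,0.97,0,0],
    [1,-0.14,0.97,0,0],
    [1,-0.14,0.97,0,0],
    [1,-0.14,0.97,0,0],
    [1,0,0,0,0],
    [1,0,0,-1,0],
    [1,0,0,-1,0]
  ]
}}

```text
time: 3.7
tool_pos: [0.5037, 0.3206, 0.1694]
tool_rot: [3.141, -0.001, 0.195]
contact_force: [-0.4, -0.3, -1.2]
opening: 0.0916
```

>>> {"api": "step_arm", "payload": {
  "series": [
    [1,0,0,-0.8,0],
    [1,0,0,0,0],
    [1,0,0,0,0]
  ]
}}

```text
time: 4.0
tool_pos: [0.5036, 0.3204, 0.15]
tool_rot: [3.141, 0.0, 0.194]
contact_force: [0.0, 1.4, 0.9]
opening: 0.0917
```

Run:
```python
from h import *
print(sensors.observe()['tool_pos'])
r=grab('side','s1'); r2=grab('top','t1')
cv2.imwrite('pics/s1c.png',cv2.resize(r['pixels'][200:350,300:480],None,fx=4,fy=4,interpolation=cv2.INTER_CUBIC))
```

```text
[0.50363643 0.32041823 0.14996779]
```

View pics/s1c.png

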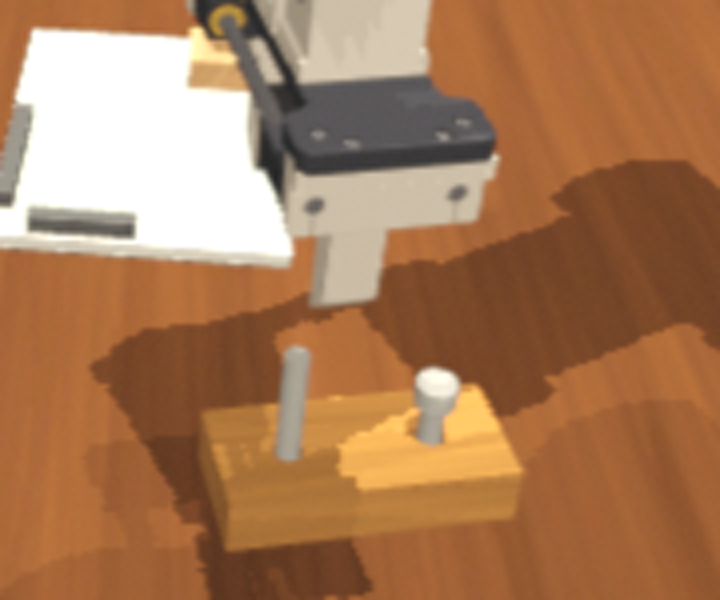

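Run:
```python
from h import *
r=dict(np.load('s1.npz'));w=cloud(r)
for v in(262,266,270,274): 
    row=[(u,*w[v,u].round(4)) for u in range(374,400,2) if w[v,u,2]>.1]; print(v,row[:1],row[-1:])
R=r['pose'];K=r['camera_matrix']
def pr(p): 
    c=R[:3,:3].T@(np.array(p)-R[:3,3]);c=K@c;return c[:2]/c[2]
print(pr([.5036-.0105,.3204+.054,.133]),pr([.502,.3215,.088]),pr([.502,.3215,.03]))
```

```text
262 [(380, np.float64(0.5037), np.float64(0.3788), np.float64(0.1922))] [(394, np.float64(0.4825), np.float64(0.3814), np.float64(0.1951))]
266 [(378, np.float64(0.5052), np.float64(0.3724), np.float64(0.1792))] [(394, np.float64(0.4817), np.float64(0.381), np.float64(0.187))]
270 [(378, np.float64(0.5049), np.float64(0.3749), np.float64(0.1731))] [(392, np.float64(0.4839), np.float64(0.381), np.float64(0.179))]
274 [(378, np.float64(0.5042), np.float64(0.3749), np.float64(0.165))] [(392, np.float64(0.483), np.float64(0.3803), np.float64(0.1704))]
[383.11493531 289.21213134] [373.11138441 287.99801278] [370.72871586 311.36251107]
```

>>> {"api": "step_arm", "payload": {
  "series": [
    [1,-0.06,0.04,-1,0],
    [1,0,0,-1,0],
    [1,0,0,-0.8,0],
    [1,0,0,-0.56,0],
    [1,0,0,0,0],
    [1,0,0,0,0]
  ]
}}

```text
time: 4.7
tool_pos: [0.5026, 0.3222, 0.0667]
tool_rot: [-3.141, -0.001, 0.195]
contact_force: [0.2, -0.4, 0.3]
opening: 0.0914
```

Run:
```python
from h import *
r=grab('side','s2')
cv2.imwrite('pics/s2c.png',cv2.resize(r['pixels'][200:350,300:480],None,fx=4,fy=4,interpolation=cv2.INTER_CUBIC))
```

```text
(no output)
```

View pics/s2c.png

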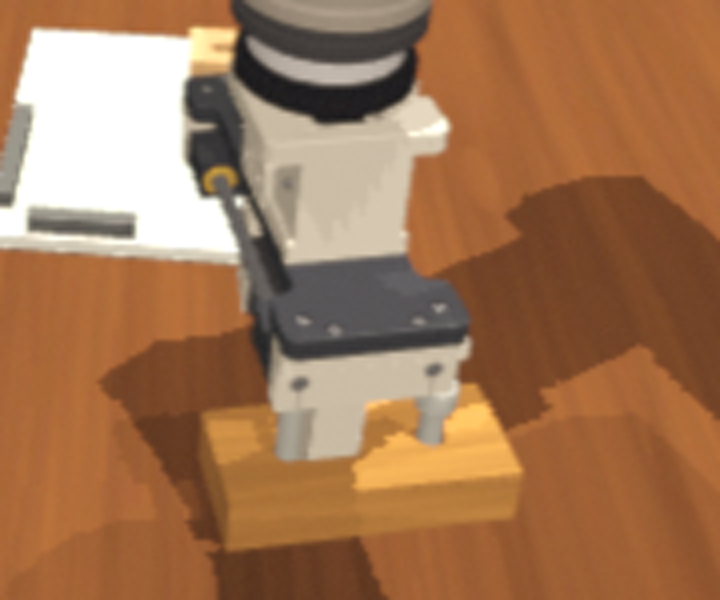

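The picture shows the fingers around the pin (pin at about px (372,310)), with the stud untouched. Closing.

>>> {"api": "step_arm", "payload": {
  "series": [
    [0.1,0,0,0,0],
    [0.1,0,0,0,0],
    [0.1,0,0,0,0],
    [0,0,0,0,0],
    [0,0,0,0,0],
    [0,0,0,0,0],
    [0,0,0,0,0],
    [0,0,0,0,0]
  ],
  "squeeze": 30
}}

```text
time: 5.55
tool_pos: [0.5019, 0.3219, 0.0657]
tool_rot: [3.141, 0.0, 0.195]
contact_force: [0.4, 0.4, 0.2]
opening: 0.0323
```

>>> {"api": "step_arm", "payload": {
  "series": [
    [0,0,0,0,0],
    [0,0,0,0,0],
    [0,0,0,0,0],
    [0,0,0,0,0],
    [0,0,0,0,0]
  ]
}}

```text
time: 6.05
tool_pos: [0.5019, 0.3219, 0.0657]
tool_rot: [3.141, 0.0, 0.195]
contact_force: [0.5, 0.3, 0.5]
opening: 0.0109
```

>>> {"api": "step_arm", "payload": {
  "series": [
    [0,0,0,0.5,0],
    [0,0,0,0.8,0],
    [0,0,0,1,0],
    [0,0,0,1,0],
    [0,0,0,0.7,0],
    [0,0,0,0,0]
  ]
}}

```text
time: 6.65
tool_pos: [0.5034, 0.3226, 0.1694]
tool_rot: [-3.14, -0.006, 0.195]
contact_force: [-0.2, 0.1, 1.1]
opening: 0.0109
```

Run:
```python
from h import *
r=grab('side','s3')
cv2.imwrite('pics/s3c.png',cv2.resize(r['pixels'][180:350,300:480],None,fx=3.5,fy=3.5,interpolation=cv2.INTER_CUBIC))
print(sensors.observe())
```

```text
{'time': 6.7, 'qpos': array([ 4.41949307e-01,  5.14290735e-01,  1.39865531e+00, -1.33315051e-04,
        1.22544123e+00,  1.81788457e+00]), 'qvel': array([-0.00226836,  0.03242153,  0.0450875 , -0.00089352, -0.01325932,
        0.00025009]), 'joint_efforts': array([ 3.29167885e-02, -5.34780014e+01, -2.53877270e+01,  1.71486213e-02,
        3.71777220e-02,  6.25360508e-05]), 'tool_pos': array([0.50250298, 0.32224202, 0.16737419]), 'tool_rot': array([-3.14093045e+00, -3.13873767e-03,  1.94904958e-01]), 'contact_force': array([-0.04633537,  0.59659966, -1.32993264]), 'torque': array([-0.02808459,  0.01325129, -0.02333024]), 'opening': 0.01046494523047565}
```

View pics/s3c.png

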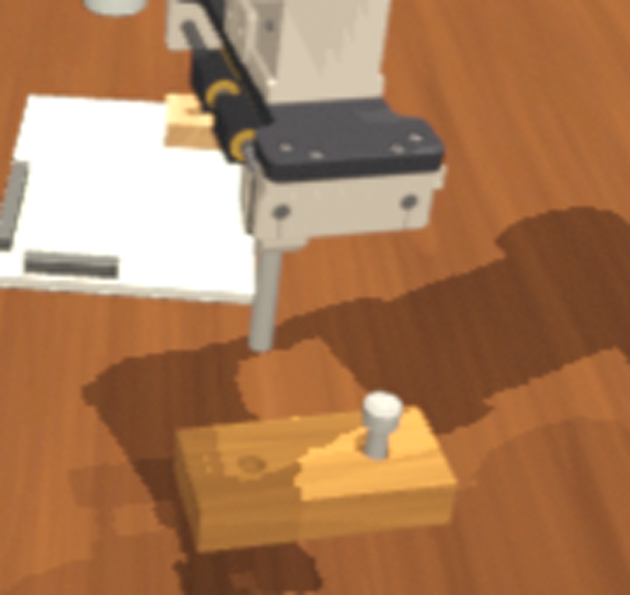

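Run:
```python
from h import *
for k in('s3','s4'):
    r=dict(np.load('s3.npz')) if k=='s3' else grab('side','s4')
    w=cloud(r)
    for v in range(252,284,3):
        u=[u for u in range(362,392) if w[v,u,2]>.085 and w[v,u,1]>.27]
        if u: print(v,u[0],u[-1],w[v,u].mean(0).round(4))
print(sensors.observe()['tool_pos'])
```

```text
252 372 379 [0.5057 0.332  0.1768]
255 373 379 [0.5037 0.3273 0.167 ]
258 373 379 [0.5031 0.3272 0.1605]
261 372 378 [0.5043 0.3268 0.1537]
264 372 378 [0.5038 0.3272 0.1475]
267 372 378 [0.5034 0.328  0.1416]
270 372 377 [0.5037 0.3278 0.1348]
273 371 377 [0.5041 0.3279 0.1282]
276 371 377 [0.5034 0.3273 0.1209]
279 372 376 [0.5032 0.3292 0.1157]
252 372 384 [0.5021 0.3363 0.1801]
255 374 379 [0.5029 0.3278 0.1674]
258 373 379 [0.5031 0.3268 0.1602]
261 373 379 [0.5026 0.3271 0.154 ]
264 373 379 [0.5021 0.3277 0.1479]
267 372 378 [0.5033 0.3275 0.1412]
270 372 378 [0.5028 0.3273 0.1344]
273 372 378 [0.5023 0.3277 0.128 ]
276 372 377 [0.5026 0.3277 0.1213]
279 371 377 [0.5029 0.3274 0.1141]
[0.50175185 0.32187462 0.16590325]
```

Run:
```python
from h import *
r=dict(np.load('s4.npz'));w=cloud(r)
cv2.imwrite('pics/s4c.png',cv2.resize(r['pixels'][220:290,350:440],None,fx=8,fy=8,interpolation=cv2.INTER_CUBIC))
for v in range(236,258,2): print(v,[(u,(w[v,u]*1000).round().astype(int).tolist()) for u in (372,376,380,384,388)])
```

```text
236 [(372, [513, 320, 201]), (376, [520, 421, 270]), (380, [514, 418, 268]), (384, [508, 417, 267]), (388, [502, 416, 267])]
238 [(372, [512, 319, 196]), (376, [519, 420, 266]), (380, [514, 418, 264]), (384, [507, 410, 259]), (388, [501, 411, 260])]
240 [(372, [523, 408, 254]), (376, [518, 414, 258]), (380, [512, 412, 257]), (384, [507, 411, 257]), (388, [501, 409, 255])]
242 [(372, [523, 409, 251]), (376, [518, 414, 255]), (380, [512, 411, 253]), (384, [506, 411, 253]), (388, [500, 409, 252])]
244 [(372, [523, 409, 248]), (376, [518, 413, 251]), (380, [512, 413, 251]), (384, [506, 412, 250]), (388, [500, 411, 250])]
246 [(372, [522, 410, 244]), (376, [517, 414, 247]), (380, [511, 412, 247]), (384, [506, 412, 246]), (388, [500, 411, 246])]
248 [(372, [479, 77, 0]), (376, [517, 413, 244]), (380, [511, 412, 243]), (384, [505, 410, 241]), (388, [499, 410, 242])]
250 [(372, [512, 333, 182]), (376, [507, 347, 192]), (380, [500, 344, 190]), (384, [494, 345, 191]), (388, [440, 82, 0])]
252 [(372, [512, 334, 178]), (376, [506, 340, 183]), (380, [499, 335, 179]), (384, [491, 330, 176]), (388, [442, 93, 2])]
254 [(372, [481, 101, 0]), (376, [504, 328, 170]), (380, [497, 325, 168]), (384, [452, 102, 2]), (388, [442, 98, 0])]
256 [(372, [482, 110, 1]), (376, [504, 329, 166]), (380, [462, 106, -1]), (384, [452, 106, -1]), (388, [443, 106, 0])]
```

View pics/s4c.png

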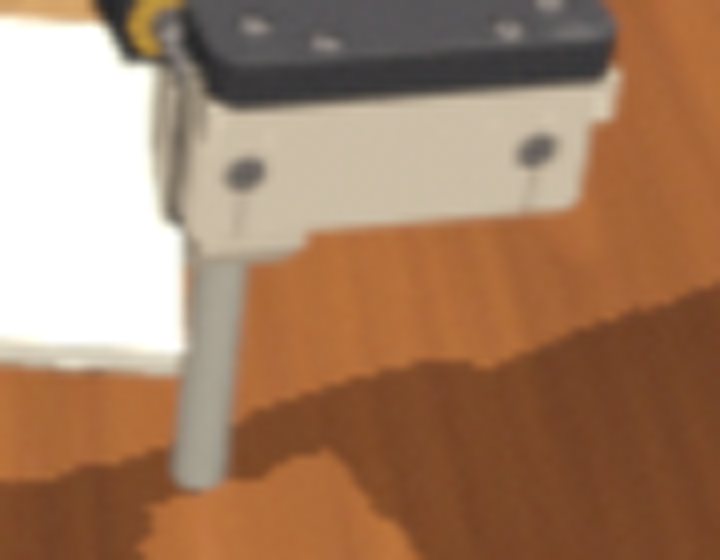

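The pin is held upright without slipping, with its foot at about px (375,281). The gripper appears to sit about 30 mm higher above the pin than the spec implies. I'll keep that in mind and move to above the bore.

>>> {"api": "step_arm", "payload": {
  "series": [
    [0,0.05,-0.5,0,0],
    [0,0.05,-1,0,0],
    [0,0.05,-1,0,0],
    [0,0.05,-1,0,0],
    [0,0.05,-1,0,0],
    [0,0.05,-1,0,0],
    [0,0.05,-1,0,0],
    [0,0.05,-1,0,0],
    [0,0.05,-1,0,0],
    [0,0.05,-1,0,0],
    [0,0.05,-1,0,0],
    [0,0.05,-1,0,0]
  ]
}}

```text
time: 7.95
tool_pos: [0.5159, 0.0327, 0.1646]
tool_rot: [-3.141, 0.003, 0.195]
contact_force: [-0.2, 0.0, -1.2]
opening: 0.0109
```

>>> {"api": "step_arm", "payload": {
  "series": [
    [0,0.05,-1,0,0],
    [0,0.05,-1,0,0],
    [0,0,-1,0,0],
    [0,0,-0.3,-0.6,0],
    [0,0,0,-0.6,0],
    [0,0,0,0,0],
    [0,0,0,0,0]
  ]
}}

```text
time: 8.65
tool_pos: [0.5187, -0.0483, 0.1352]
tool_rot: [-3.141, 0.002, 0.194]
contact_force: [-0.5, 0.8, -0.1]
opening: 0.011
```

Run:
```python
from h import *
o=sensors.observe();print(o['tool_pos'],o['tool_rot'],o['contact_force'])
r=grab('side','s5');w=cloud(r)
cv2.imwrite('pics/s5c.png',cv2.resize(r['pixels'][150:270,290:410],None,fx=5,fy=5,interpolation=cv2.INTER_CUBIC))
r=grab('top','t5')
cv2.imwrite('pics/t5c.png',cv2.resize(r['pixels'][150:270,220:340],None,fx=5,fy=5,interpolation=cv2.INTER_CUBIC))
```

```text
[ 0.51871124 -0.04833235  0.13519034] [-3.14093445e+00  1.85553374e-03  1.94480911e-01] [-0.4510706   0.83705641 -0.08595278]
```

View pics/s5c.png

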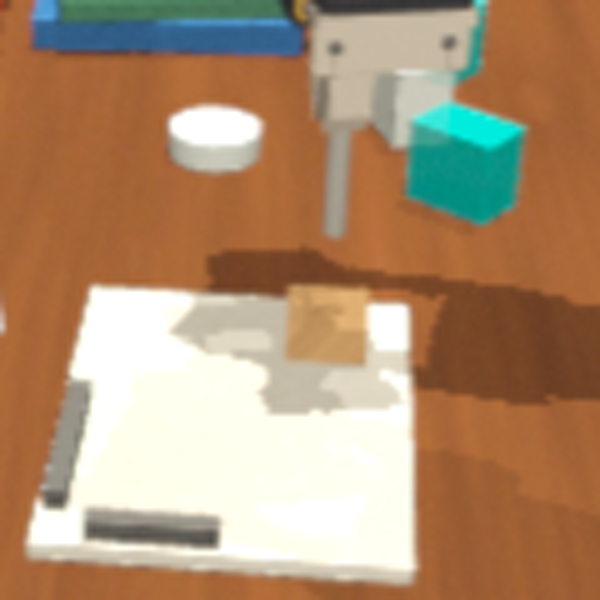

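View pics/t5c.png

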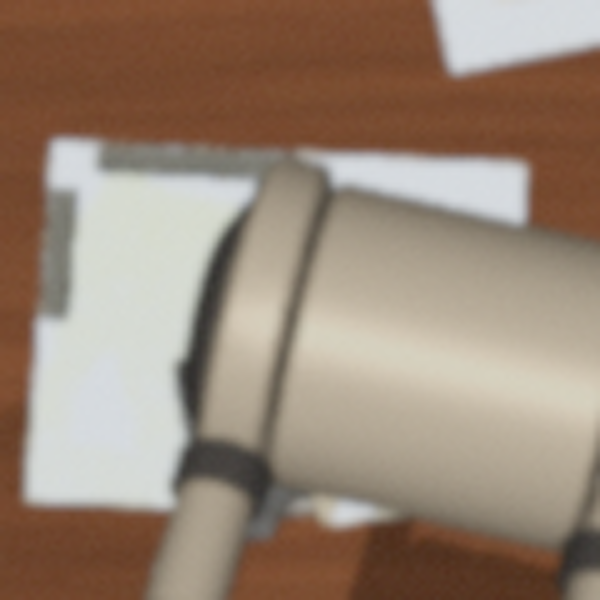

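Run:
```python
from h import *
r=dict(np.load('s5.npz'));w=cloud(r);hsv=cv2.cvtColor(r['pixels'],cv2.COLOR_BGR2HSV)
for v in range(170,199,2):
    u=[u for u in range(350,366) if w[v,u,2]>.06 and -.1<w[v,u,1]<.1]
    if u: print(v,u[0],u[-1],w[v,u].mean(0).round(4))
# boss hull from initial side
s=dict(np.load('side0.npz'));ws=cloud(s);m=np.zeros((400,640),bool);m[203:225,340:370]=1
q=ws[m&(abs(ws[...,2]-.032)<.0025)];R=cv2.minAreaRect((q[:,:2]*1000).astype(np.float32));print(R,len(q))
h=cv2.cvtColor(s['pixels'],cv2.COLOR_BGR2HSV)
t=dict(np.load('top0.npz'));wt=cloud(t);m[:]=0;m[222:250,290:320]=1
q=wt[m&(abs(wt[...,2]-.032)<.0025)];print(cv2.minAreaRect((q[:,:2]*1000).astype(np.float32)),len(q))
cv2.imwrite('pics/bs.png',cv2.resize(s['pixels'][200:228,335:375],None,fx=15,fy=15,interpolation=cv2.INTER_CUBIC))
```

```text
170 352 363 [ 0.5201 -0.0317  0.1616]
172 352 363 [ 0.5198 -0.0314  0.1563]
174 354 362 [ 0.5181 -0.0317  0.1506]
176 355 359 [ 0.5195 -0.0438  0.1392]
178 356 359 [ 0.5179 -0.0441  0.1334]
180 355 359 [ 0.5188 -0.0443  0.1275]
182 355 359 [ 0.5185 -0.0439  0.1219]
184 355 358 [ 0.5196 -0.0426  0.1167]
186 355 358 [ 0.5192 -0.0431  0.1107]
188 355 358 [ 0.5189 -0.0428  0.1049]
190 355 358 [ 0.5186 -0.0425  0.0992]
192 354 358 [ 0.5195 -0.0438  0.0926]
194 354 358 [ 0.519  -0.0449  0.086 ]
196 354 358 [ 0.5187 -0.0443  0.0803]
((518.8341064453125, -47.78790283203125), (49.02288818359375, 44.256629943847656), 85.5594482421875) 136
((519.6508178710938, -48.61144256591797), (43.79405975341797, 43.615821838378906), 89.04869842529297) 257
```

View pics/bs.png

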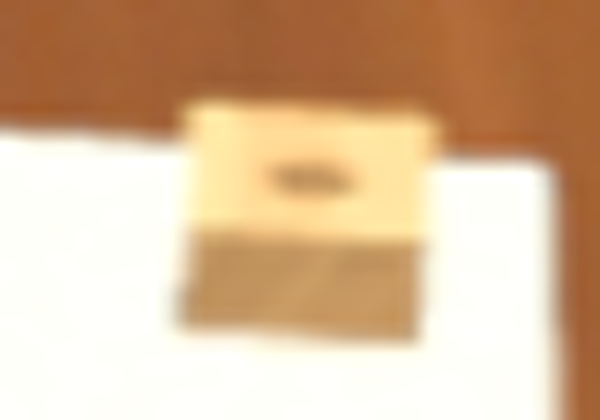

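Run:
```python
from h import *
s=dict(np.load('side0.npz'))
print(pix_at_z(s,355.4,211.4,.032))
r=dict(np.load('s5.npz'))
K=r['camera_matrix'];R=r['pose']
def pr(p):
    c=R[:3,:3].T@(np.array(p)-R[:3,3]);c=K@c;return c[:2]/c[2]
for z in(.08,.1,.13):print(z,pr([.519,-.0485,z]))
```

```text
[ 0.51760405 -0.04580005  0.032     ]
0.08 [355.838574   195.35906475]
0.1 [356.26372672 188.6820758 ]
0.13 [356.91693841 178.42343934]
```

>>> {"api": "step_arm", "payload": {
  "series": [
    [0,0,0,-0.8,0],
    [0,0,0,-0.6,0],
    [0,0,0,-0.2,0],
    [0,0,0,-0.1,0],
    [0,0,0,0,0]
  ]
}}

```text
time: 9.25
tool_pos: [0.5197, -0.048, 0.0937]
tool_rot: [3.141, -0.001, 0.195]
contact_force: [-0.2, -0.4, -0.7]
opening: 0.0107
```

>>> {"api": "step_arm", "payload": {
  "series": [
    [0,0,0,-0.12,0],
    [0,0,0,-0.12,0],
    [0,0,0,0,0]
  ]
}}

```text
time: 9.55
tool_pos: [0.5193, -0.048, 0.0871]
tool_rot: [-3.142, 0.0, 0.195]
contact_force: [-0.4, -0.1, -1.3]
opening: 0.0107
```

>>> {"api": "step_arm", "payload": {
  "series": [
    [0,0,0,-0.12,0],
    [0,0,0,-0.12,0],
    [0,0,0,0,0]
  ]
}}

```text
time: 9.85
tool_pos: [0.5191, -0.048, 0.0808]
tool_rot: [-3.141, 0.001, 0.195]
contact_force: [-1.0, 0.7, -1.4]
opening: 0.0106
```

>>> {"api": "step_arm", "payload": {
  "series": [
    [0,0,0,-0.15,0],
    [0,0,0,-0.15,0],
    [0,0,0,0,0],
    [0,0,0,0,0]
  ]
}}

```text
time: 10.25
tool_pos: [0.5193, -0.048, 0.0736]
tool_rot: [-3.142, 0.0, 0.195]
contact_force: [-0.5, 0.1, -0.2]
opening: 0.0106
```

>>> {"api": "step_arm", "payload": {
  "series": [
    [0,0,0,-0.12,0],
    [0,0,0,-0.12,0],
    [0,0,0,0,0],
    [0,0,0,0,0]
  ]
}}

```text
time: 10.65
tool_pos: [0.5194, -0.0481, 0.0677]
tool_rot: [3.141, -0.0, 0.195]
contact_force: [-0.0, -1.0, 0.4]
opening: 0.0105
```

Run:
```python
from h import *
r=grab('side','s6');w=cloud(r)
cv2.imwrite('pics/s6c.png',cv2.resize(r['pixels'][150:250,300:410],None,fx=6,fy=6,interpolation=cv2.INTER_CUBIC))
```

```text
(no output)
```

View pics/s6c.png

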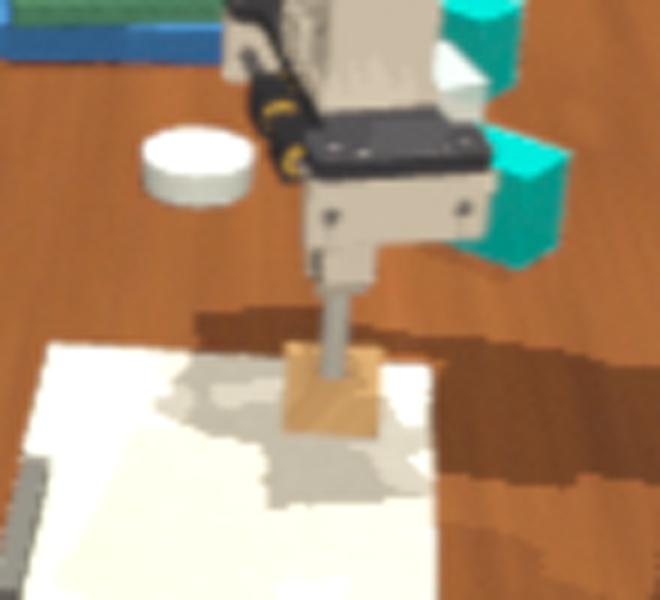

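The picture shows the pin entering the bore at about px (355,212). There is no bottom contact yet, so I'll creep down.

>>> {"api": "step_arm", "payload": {
  "series": [
    [0,0,0,-0.06,0],
    [0,0,0,0,0],
    [0,0,0,0,0]
  ]
}}

```text
time: 11.0
tool_pos: [0.5204, -0.0483, 0.0675]
tool_rot: [3.14, -0.003, 0.195]
contact_force: [-1.0, 0.4, 8.9]
opening: 0.0106
```

>>> {"api": "step_arm", "payload": {
  "series": [
    [0,0,0,-0.06,0],
    [0,0,0,0,0],
    [0,0,0,0,0]
  ]
}}

```text
time: 11.3
tool_pos: [0.5215, -0.0484, 0.0674]
tool_rot: [3.139, -0.005, 0.195]
contact_force: [0.3, 0.4, 17.5]
opening: 0.011
```

It bottomed at TCP 0.0675, as predicted for the seated depth. I'll unload and release.

>>> {"api": "step_arm", "payload": {
  "series": [
    [0,0,0,0.11,0],
    [0,0,0,0,0],
    [0.5,0,0,0,0],
    [0.5,0,0,0,0],
    [0.5,0,0,0,0],
    [0.6,0,0,0,0],
    [0.6,0,0,0,0]
  ]
}}

```text
time: 12.0
tool_pos: [0.5193, -0.0481, 0.0673]
tool_rot: [-3.142, 0.0, 0.195]
contact_force: [-0.3, 0.0, 0.4]
opening: 0.0461
```

>>> {"api": "step_arm", "payload": {
  "series": [
    [0.6,0,0,0.4,0],
    [0.6,0,0,0.8,0],
    [0.6,0,0,1,0],
    [0.8,0,0,1,0],
    [1,0,0,1,0],
    [1,0,0,1,0]
  ]
}}

```text
time: 12.6
tool_pos: [0.5193, -0.048, 0.1994]
tool_rot: [3.141, -0.001, 0.195]
contact_force: [0.7, 1.3, 0.2]
opening: 0.0748
```

Run:
```python
from h import *
r=grab('side','s7');w=cloud(r)
cv2.imwrite('pics/s7c.png',cv2.resize(r['pixels'][120:250,290:420],None,fx=4.5,fy=4.5,interpolation=cv2.INTER_CUBIC))
for v in range(188,216,2):
    u=[u for u in range(348,366) if w[v,u,2]>.036 and -.1<w[v,u,1]<.1]
    if u: print(v,u[0],u[-1],w[v,u].mean(0).round(4))
```

```text
192 354 358 [ 0.5192 -0.0477  0.0905]
194 354 357 [ 0.5206 -0.0419  0.0875]
196 354 357 [ 0.5201 -0.0438  0.0806]
198 354 357 [ 0.5198 -0.0429  0.075 ]
200 354 357 [ 0.5195 -0.0424  0.0692]
202 354 357 [ 0.5193 -0.0412  0.0638]
204 353 357 [ 0.5201 -0.0435  0.0563]
206 353 357 [ 0.5197 -0.0444  0.0497]
208 353 357 [ 0.5194 -0.0433  0.0441]
210 354 356 [ 0.5192 -0.0419  0.0386]
```

View pics/s7c.png

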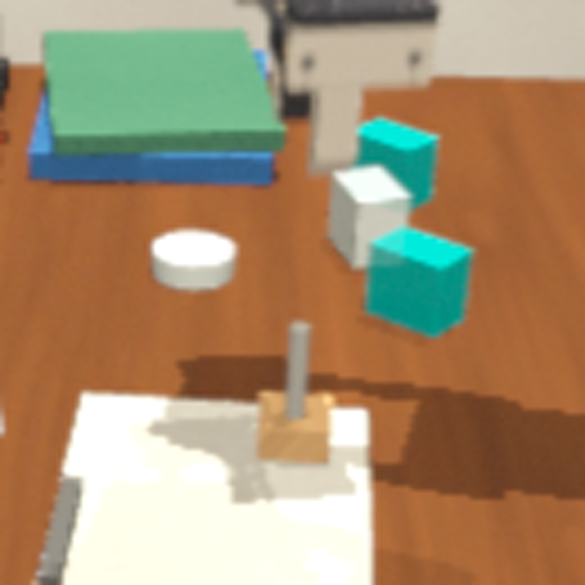

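The picture shows the pin standing freely in the bore at about px (355,204), with its top at z 0.090. Next I'll check the real fingertip height, since the images disagree with the spec. I'll do it with the camera, then a gentle touch on free bench.

Run:
```python
from h import *
r=dict(np.load('s7.npz'));w=cloud(r)
for v in range(146,162,2):print(v,[(u,(w[v,u]*1000).round().astype(int).tolist()) for u in (362,365,368)])
t=dict(np.load('top0.npz'));print('lens',cloud(t)[208,405])
```

```text
146 [(362, [516, 9, 242]), (365, [509, 6, 241]), (368, [501, 4, 240])]
148 [(362, [516, 9, 237]), (365, [508, 5, 235]), (368, [501, 5, 236])]
150 [(362, [515, 7, 231]), (365, [508, 6, 231]), (368, [501, 5, 231])]
152 [(362, [515, 5, 225]), (365, [508, 8, 227]), (368, [500, 3, 225])]
154 [(362, [514, 4, 220]), (365, [507, 3, 220]), (368, [500, 1, 219])]
156 [(362, [513, -2, 212]), (365, [506, -4, 211]), (368, [457, -452, 27])]
158 [(362, [474, -496, 0]), (365, [474, -367, 55]), (368, [464, -367, 55])]
160 [(362, [476, -476, 1]), (365, [475, -353, 53]), (368, [465, -350, 55])]
lens [ 0.58160602 -0.29859531  0.02079249]
```

>>> {"api": "step_arm", "payload": {
  "series": [
    [0.5,0.1,-1,0,0],
    [0.5,0.1,-1,0,0],
    [0.5,0.1,-1,0,0],
    [0.5,0.1,-1,0,0],
    [0.5,0,-1,0,0],
    [0.5,0,-1,0,0],
    [0.5,0,-0.9,-1,0],
    [0.5,0,0,-1,0],
    [0.5,0,0,-1,0],
    [0.5,0,0,-1,0],
    [0.5,0,0,-1,0],
    [0.5,0,0,0,0]
  ]
}}

```text
time: 13.85
tool_pos: [0.5275, -0.2195, 0.0699]
tool_rot: [-3.138, 0.005, 0.195]
contact_force: [-0.8, -0.7, 0.7]
opening: 0.0459
```

>>> {"api": "step_arm", "payload": {
  "series": [
    [0.5,0,0,-0.8,0],
    [0.5,0,0,-0.8,0],
    [0.5,0,0,-0.15,0],
    [0.5,0,0,0,0],
    [0.5,0,0,0,0]
  ]
}}

```text
time: 14.35
tool_pos: [0.5303, -0.221, 0.0303]
tool_rot: [3.14, -0.002, 0.195]
contact_force: [-0.7, 0.0, -0.8]
opening: 0.046
```

>>> {"api": "step_arm", "payload": {
  "series": [
    [0.5,0,0,-0.12,0],
    [0.5,0,0,-0.12,0],
    [0.5,0,0,-0.12,0],
    [0.5,0,0,0,0],
    [0.5,0,0,0,0]
  ]
}}

```text
time: 14.85
tool_pos: [0.5293, -0.2205, 0.0196]
tool_rot: [-3.141, 0.0, 0.195]
contact_force: [-0.4, 0.8, 0.2]
opening: 0.0465
```

Run:
```python
from h import *
r=grab('side','s8')
cv2.imwrite('pics/s8c.png',cv2.resize(r['pixels'][110:230,290:420],None,fx=4.5,fy=4.5,interpolation=cv2.INTER_CUBIC))
```

```text
(no output)
```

View pics/s8c.png

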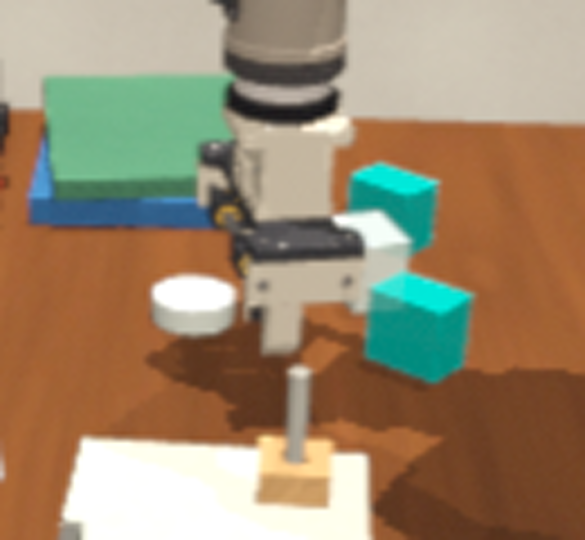

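>>> {"api": "step_arm", "payload": {
  "series": [
    [0.5,0,0,-0.14,0],
    [0.5,0,0,0,0],
    [0.5,0,0,0,0]
  ]
}}

```text
time: 15.2
tool_pos: [0.5293, -0.2205, 0.0161]
tool_rot: [-3.141, 0.0, 0.195]
contact_force: [-0.1, -0.0, -0.1]
opening: 0.0458
```

>>> {"api": "step_arm", "payload": {
  "series": [
    [0.5,0,0,-0.08,0],
    [0.5,0,0,0,0],
    [0.5,0,0,0,0]
  ]
}}

```text
time: 15.5
tool_pos: [0.5294, -0.2206, 0.0142]
tool_rot: [3.142, 0.0, 0.195]
contact_force: [-0.5, 0.2, 0.1]
opening: 0.0458
```

>>> {"api": "step_arm", "payload": {
  "series": [
    [0.5,0,0,-0.2,0],
    [0.5,0,0,-0.2,0],
    [0.5,0,0,0,0],
    [0.5,0,0,0,0]
  ]
}}

```text
time: 15.9
tool_pos: [0.5292, -0.2205, 0.0039]
tool_rot: [-3.141, 0.001, 0.195]
contact_force: [-0.1, 0.9, 0.3]
opening: 0.046
```

>>> {"api": "step_arm", "payload": {
  "series": [
    [0.5,0,0,-0.15,0],
    [0.5,0,0,-0.15,0],
    [0.5,0,0,0,0],
    [0.5,0,0,0,0]
  ]
}}

```text
time: 16.3
tool_pos: [0.5293, -0.2205, -0.0034]
tool_rot: [-3.141, 0.0, 0.195]
contact_force: [0.7, -0.0, -0.7]
opening: 0.0461
```

>>> {"api": "step_arm", "payload": {
  "series": [
    [0.5,0,0,-0.1,0],
    [0.5,0,0,0,0],
    [0.5,0,0,0,0]
  ]
}}

```text
time: 16.6
tool_pos: [0.5294, -0.2205, -0.0058]
tool_rot: [3.142, 0.0, 0.195]
contact_force: [-0.2, -0.8, -0.5]
opening: 0.0459
```

>>> {"api": "step_arm", "payload": {
  "series": [
    [0.5,0,0,-0.12,0],
    [0.5,0,0,0,0],
    [0.5,0,0,0,0]
  ]
}}

```text
time: 16.9
tool_pos: [0.5297, -0.2207, -0.0068]
tool_rot: [3.141, -0.001, 0.195]
contact_force: [-4.0, 1.6, 15.9]
opening: 0.0462
```

>>> {"api": "step_arm", "payload": {
  "series": [
    [0.5,0,0,-0.08,0],
    [0.5,0,0,0,0],
    [0.5,0,0,0,0]
  ]
}}

```text
time: 17.2
tool_pos: [0.5298, -0.2208, -0.0069]
tool_rot: [3.14, -0.001, 0.195]
contact_force: [-9.3, 4.6, 32.2]
opening: 0.0458
```

>>> {"api": "step_arm", "payload": {
  "series": [
    [0.5,0,0,-0.06,0],
    [0.5,0,0,0,0],
    [0.5,0,0,0,0]
  ]
}}

```text
time: 17.5
tool_pos: [0.5298, -0.2208, -0.007]
tool_rot: [3.14, -0.002, 0.195]
contact_force: [-12.9, 5.7, 43.7]
opening: 0.0459
```

>>> {"api": "step_arm", "payload": {
  "series": [
    [0.9,0,0,0.3,0],
    [0.9,0,0,1,0],
    [1,0,0,1,1],
    [1,0,0,1,1],
    [1,0,0,1,1],
    [1,0,0,1,1],
    [1,-0.3,-0.5,1,1],
    [1,-0.3,-0.5,0.2,1],
    [1,-0.3,-0.5,0,1],
    [1,-0.3,-0.5,0,1],
    [1,-0.3,-0.5,0,1],
    [1,-0.3,-0.5,0,1]
  ]
}}

```text
time: 18.7
tool_pos: [0.484, -0.296, 0.1502]
tool_rot: [3.141, 0.0, 0.998]
contact_force: [-0.7, -0.2, 0.0]
opening: 0.0918
```

>>> {"api": "step_arm", "payload": {
  "series": [
    [1,-0.3,-0.5,0,1],
    [1,-0.3,-0.5,0,1],
    [1,-0.3,-0.5,0,1],
    [1,-0.3,-0.5,0,1],
    [1,0,0,0,1],
    [1,0,0,0,1],
    [1,0,0,0,1],
    [1,0,0,0,1],
    [1,0,0,0,1],
    [1,0,0,0,1],
    [1,0,0,0,1],
    [1,0,0,0,0]
  ]
}}

```text
time: 19.9
tool_pos: [0.4544, -0.3456, 0.1501]
tool_rot: [3.142, -0.0, 1.875]
contact_force: [-0.1, 0.1, -0.8]
opening: 0.0916
```

Run:
```python
from h import *
o=sensors.observe();print(o['tool_pos'],o['tool_rot'],o['qpos'],o['contact_force'])
r=grab('side','s9')
cv2.imwrite('pics/s9c.png',cv2.resize(r['pixels'][80:220,330:460],None,fx=4.2,fy=4.2,interpolation=cv2.INTER_CUBIC))
```

```text
[ 0.45435225 -0.3455534   0.15014304] [ 3.14156234e+00 -4.50122866e-05  1.87542372e+00] [-7.84484369e-01  4.86717603e-01  1.49752330e+00  5.21073396e-05
  1.15737759e+00 -1.08913270e+00] [-0.11189864  0.07491981 -0.84208369]
```

View pics/s9c.png

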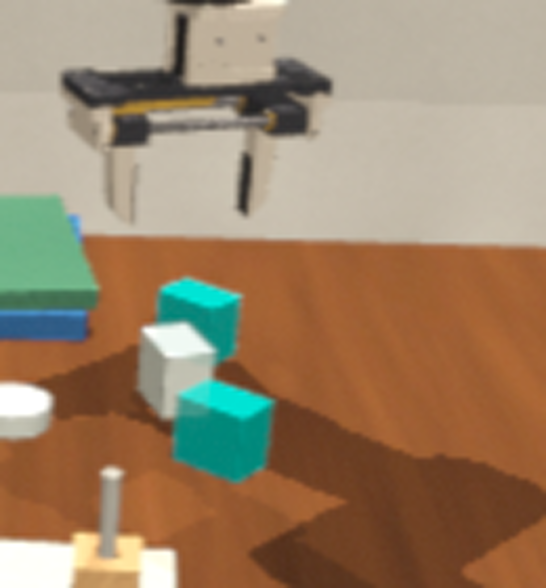

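The gripper is above the block (px (372,168)), with the jaws across the 40 mm width and the turquoise boxes clear. I'll descend and grip.

>>> {"api": "step_arm", "payload": {
  "series": [
    [1,-0.05,-0.09,-0.8,0],
    [1,0,0,-1,0],
    [1,0,0,-1,0],
    [1,0,0,-1,0],
    [1,0,0,-0.9,0],
    [1,0,0,-0.5,0],
    [1,0,0,-0.4,0],
    [1,0,0,0,0],
    [1,0,0,0,0]
  ]
}}

```text
time: 20.85
tool_pos: [0.4535, -0.3482, 0.0109]
tool_rot: [3.141, 0.001, 1.874]
contact_force: [-0.1, -0.3, -0.3]
opening: 0.0915
```

Run:
```python
from h import *
o=sensors.observe();print(o['tool_pos'],o['tool_rot'],o['contact_force'])
r=grab('side','s10')
cv2.imwrite('pics/s10c.png',cv2.resize(r['pixels'][80:220,330:460],None,fx=4.2,fy=4.2,interpolation=cv2.INTER_CUBIC))
```

```text
[ 0.45354451 -0.3481722   0.01088245] [3.14099693e+00 9.66070344e-04 1.87441314e+00] [-0.06961417 -0.34428197 -0.26636482]
```

View pics/s10c.png

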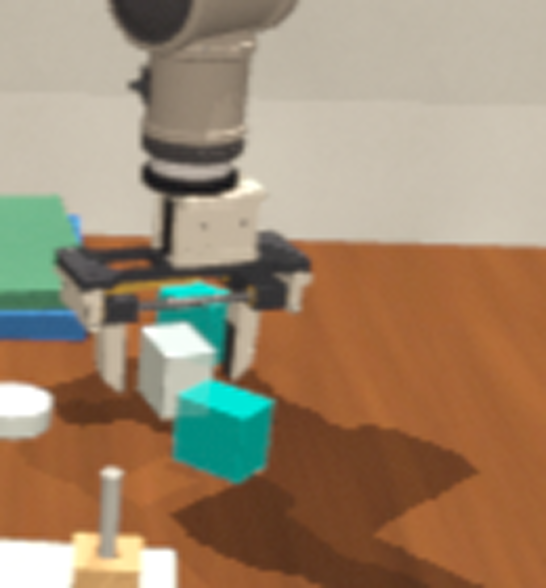

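The fingers straddle the block, with their tips below its top, so I'll close.

>>> {"api": "step_arm", "payload": {
  "series": [
    [0.3,0,0,0,0],
    [0.3,0,0,0,0],
    [0.3,0,0,0,0],
    [0.3,0,0,0,0],
    [0.3,0,0,0,0],
    [0.3,0,0,0,0],
    [0.3,0,0,0,0],
    [0.3,0,0,0,0],
    [0.3,0,0,0,0]
  ],
  "squeeze": 45
}}

```text
time: 21.8
tool_pos: [0.4531, -0.3478, 0.0102]
tool_rot: [3.142, -0.0, 1.875]
contact_force: [-0.8, -0.2, 0.6]
opening: 0.0399
```

>>> {"api": "step_arm", "payload": {
  "series": [
    [0.3,0,0,0,0],
    [0.3,0,0,0.3,0],
    [0.3,0,0,0.6,0],
    [0.3,0,0,1,0],
    [0.3,0,0,0.7,0],
    [0.3,0,0,0,0]
  ]
}}

```text
time: 22.4
tool_pos: [0.4544, -0.349, 0.078]
tool_rot: [3.139, 0.005, 1.875]
contact_force: [-0.4, -0.1, -1.3]
opening: 0.0396
```

Run:
```python
from h import *
o=sensors.observe();print(o['tool_pos'],o['tool_rot'],o['contact_force'])
r=grab('side','s11');w=cloud(r)
cv2.imwrite('pics/s11c.png',cv2.resize(r['pixels'][80:220,330:460],None,fx=4.2,fy=4.2,interpolation=cv2.INTER_CUBIC))
```

```text
[ 0.45443245 -0.3489599   0.07799273] [3.13899136 0.00468457 1.87485619] [-0.42259805 -0.07933269 -1.31526337]
```

View pics/s11c.png

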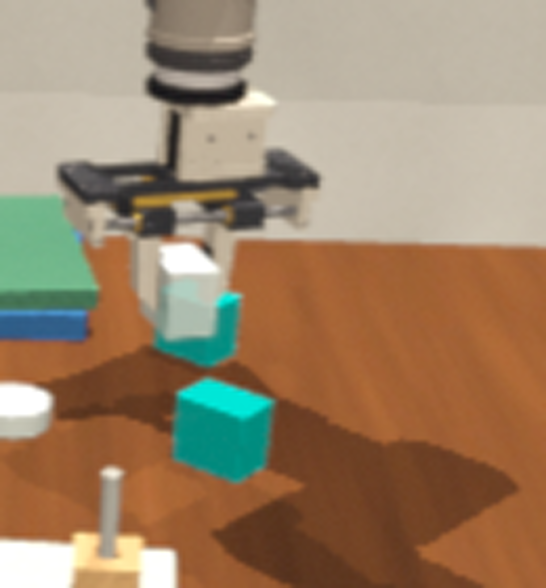

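The block is lifted and held square. I'll raise it and carry it to just short of the corner.

>>> {"api": "step_arm", "payload": {
  "series": [
    [0.3,0,0,1,0],
    [0.3,0,0,1,0],
    [0.3,0,0,1,0],
    [0.3,0.36,0.96,0.3,-0.52],
    [0.3,0.36,0.96,0,-1],
    [0.3,0.36,0.96,0,-1],
    [0.3,0.36,0.96,0,-1],
    [0.3,0.36,0.96,0,-1],
    [0.3,0.36,0.96,0,0],
    [0.3,0.36,0.96,0,0],
    [0.3,0.36,0.96,0,0],
    [0.3,0.36,0.96,0,0]
  ]
}}

```text
time: 23.65
tool_pos: [0.5338, -0.1305, 0.1562]
tool_rot: [-3.139, -0.001, 1.513]
contact_force: [0.3, 0.9, -1.9]
opening: 0.0394
```

>>> {"api": "step_arm", "payload": {
  "series": [
    [0.3,0.36,0.96,0,0],
    [0.3,0.36,0.96,0,0],
    [0.3,0.36,0.96,0,0],
    [0.3,0.36,0.96,0,0],
    [0.3,0.36,0.96,0,0],
    [0.3,0.36,0.96,0,0],
    [0.3,0.36,0.96,0,0],
    [0.3,0.36,0.96,0,0],
    [0.3,0.36,0.96,0,0],
    [0.3,0,0,0,0],
    [0.3,0,0,0,0]
  ]
}}

```text
time: 24.75
tool_pos: [0.6144, 0.0844, 0.1561]
tool_rot: [-3.139, 0.001, 1.514]
contact_force: [-1.4, 0.3, -2.0]
opening: 0.0397
```

Run:
```python
from h import *
o=sensors.observe();print(o['tool_pos'],o['tool_rot'],o['contact_force'],o['opening'])
r=grab('side','s12')
cv2.imwrite('pics/s12c.png',cv2.resize(r['pixels'][100:280,270:420],None,fx=3.3,fy=3.3,interpolation=cv2.INTER_CUBIC))
```

```text
[0.61438742 0.08444283 0.1561295 ] [-3.13891987e+00  5.74412786e-04  1.51448325e+00] [-1.36150352  0.30721128 -1.95194049] 0.03970364712352014
```

View pics/s12c.png

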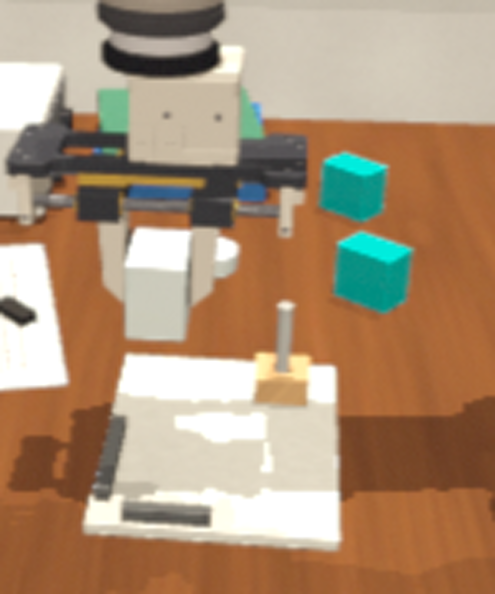

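The block is over the board and short of both stops, with the pin clear. Lowering.

>>> {"api": "step_arm", "payload": {
  "series": [
    [0.3,0,0,-0.8,0],
    [0.3,0,0,-1,0],
    [0.3,0,0,-1,0],
    [0.3,0,0,-1,0],
    [0.3,0,0,-0.7,0],
    [0.3,0,0,-0.4,0],
    [0.3,0,0,-0.3,0],
    [0.3,0,0,0,0],
    [0.3,0,0,0,0]
  ]
}}

```text
time: 25.7
tool_pos: [0.6156, 0.084, 0.0285]
tool_rot: [3.14, -0.0, 1.513]
contact_force: [0.4, 0.7, -1.6]
opening: 0.0398
```

>>> {"api": "step_arm", "payload": {
  "series": [
    [0.3,0,0,-0.08,0],
    [0.3,0,0,0,0],
    [0.3,0,0,0,0]
  ]
}}

```text
time: 26.0
tool_pos: [0.6153, 0.0842, 0.0261]
tool_rot: [3.141, -0.0, 1.513]
contact_force: [-0.1, 0.8, -1.7]
opening: 0.0395
```

>>> {"api": "step_arm", "payload": {
  "series": [
    [0.3,0,0,-0.1,0],
    [0.3,0,0,-0.08,0],
    [0.3,0,0,0,0],
    [0.3,0,0,0,0]
  ]
}}

```text
time: 26.4
tool_pos: [0.6151, 0.0842, 0.0211]
tool_rot: [-3.141, 0.0, 1.513]
contact_force: [1.3, 0.1, -1.6]
opening: 0.0397
```

>>> {"api": "step_arm", "payload": {
  "series": [
    [0.3,0,0,-0.06,0],
    [0.3,0,0,0,0],
    [0.3,0,0,0,0]
  ]
}}

```text
time: 26.7
tool_pos: [0.6155, 0.0842, 0.0202]
tool_rot: [3.141, -0.0, 1.513]
contact_force: [0.2, -0.6, 3.1]
opening: 0.0398
```

The block touches the board at TCP 0.0202. Sliding toward the corner.

>>> {"api": "step_arm", "payload": {
  "series": [
    [0.3,0.09,0.08,0,0],
    [0.3,0.09,0.08,0,0],
    [0.3,0.09,0.08,0,0],
    [0.3,0.09,0.08,0,0],
    [0.3,0,0,0,0],
    [0.3,0,0,0,0]
  ]
}}

```text
time: 27.3
tool_pos: [0.625, 0.0925, 0.0203]
tool_rot: [3.14, -0.0, 1.513]
contact_force: [-0.6, 0.3, 4.2]
opening: 0.0399
```

Run:
```python
from h import *
o=sensors.observe();print(o['tool_pos'],o['tool_rot'],o['contact_force'],o['torque'])
r=grab('side','s13')
cv2.imwrite('pics/s13c.png',cv2.resize(r['pixels'][160:280,280:390],None,fx=5,fy=5,interpolation=cv2.INTER_CUBIC))
```

```text
[0.6250038  0.09254834 0.02026174] [ 3.13977987e+00 -3.26154487e-04  1.51339130e+00] [-0.5610754   0.31523593  4.21771809] [-0.02689941 -0.04361618 -0.02414104]
```

View pics/s13c.png

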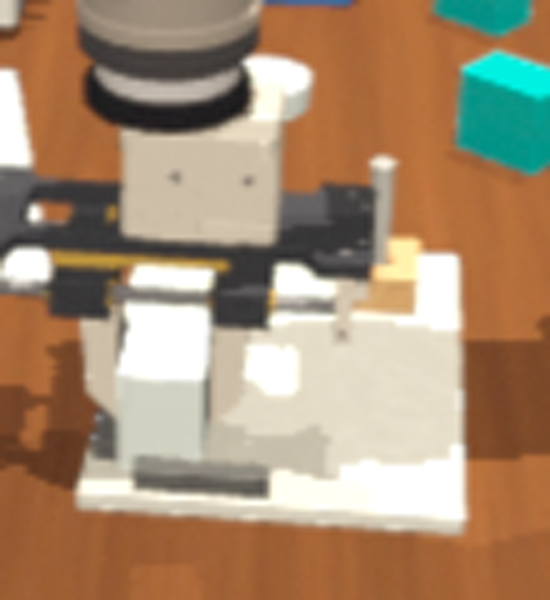

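>>> {"api": "step_arm", "payload": {
  "series": [
    [0.3,0.05,0,0,0],
    [0.3,0,0,0,0],
    [0.3,0.05,0,0,0],
    [0.3,0,0,0,0],
    [0.3,0,0,0,0]
  ]
}}

```text
time: 27.85
tool_pos: [0.6264, 0.0925, 0.0202]
tool_rot: [-3.141, -0.0, 1.513]
contact_force: [-3.2, 0.8, 7.6]
opening: 0.0399
```

>>> {"api": "step_arm", "payload": {
  "series": [
    [0.3,0,0.05,0,0],
    [0.3,0,0,0,0],
    [0.3,0,0.05,0,0],
    [0.3,0,0,0,0],
    [0.3,0,0,0,0]
  ]
}}

```text
time: 28.35
tool_pos: [0.6265, 0.0942, 0.0202]
tool_rot: [-3.141, 0.001, 1.513]
contact_force: [-2.9, -2.7, 7.0]
opening: 0.0398
```

>>> {"api": "step_arm", "payload": {
  "series": [
    [0.3,0.05,0,0,0],
    [0.3,0,0,0,0],
    [0.3,0,0.05,0,0],
    [0.3,0,0,0,0],
    [0.3,0,0,0,0]
  ]
}}

```text
time: 28.85
tool_pos: [0.6266, 0.095, 0.0203]
tool_rot: [-3.139, 0.002, 1.513]
contact_force: [-7.6, -5.5, 10.9]
opening: 0.0396
```

>>> {"api": "step_arm", "payload": {
  "series": [
    [0.3,0.04,0,0,0],
    [0.3,0,0,0,0],
    [0.3,0,0.05,0,0],
    [0.3,0,0,0,0],
    [0.3,0,0,0,0]
  ]
}}

```text
time: 29.35
tool_pos: [0.6267, 0.0956, 0.0203]
tool_rot: [-3.137, 0.003, 1.514]
contact_force: [-10.6, -7.7, 13.4]
opening: 0.0399
```

Run:
```python
from h import *
o=sensors.observe();print(o['tool_pos'],o['tool_rot'],o['contact_force'],o['torque'],o['opening'])
```

```text
[0.62665479 0.0955711  0.02030613] [-3.13662638e+00  2.86708021e-03  1.51364668e+00] [-10.55184393  -7.74733251  13.41282051] [-1.25430253  1.71748806  0.09814971] 0.039914748905016416
```

>>> {"api": "step_arm", "payload": {
  "series": [
    [0.3,0,0.06,0.02,0],
    [0.3,0,0,0,0],
    [0.3,0,0,0,0]
  ]
}}

```text
time: 29.65
tool_pos: [0.6267, 0.0957, 0.0204]
tool_rot: [-3.136, 0.005, 1.514]
contact_force: [-9.7, -12.7, 10.8]
opening: 0.0397
```

>>> {"api": "step_arm", "payload": {
  "series": [
    [0.3,0,0.06,0.02,0],
    [0.3,0,0,0,0],
    [0.3,0,0,0,0]
  ]
}}

```text
time: 29.95
tool_pos: [0.6267, 0.0958, 0.0205]
tool_rot: [-3.136, 0.007, 1.514]
contact_force: [-8.4, -17.5, 8.5]
opening: 0.0398
```

Run:
```python
from h import *
o=sensors.observe();print(o['tool_pos'],o['tool_rot'],o['contact_force'],o['torque'],o['opening'])
r=grab('side','s14')
cv2.imwrite('pics/s14c.png',cv2.resize(r['pixels'][190:270,290:370],None,fx=7,fy=7,interpolation=cv2.INTER_CUBIC))
r=grab('top','t14')
cv2.imwrite('pics/t14c.png',cv2.resize(r['pixels'][160:240,215:315],None,fx=7,fy=7,interpolation=cv2.INTER_CUBIC))
```

```text
[0.62668231 0.0957794  0.02047849] [-3.13607524  0.00671357  1.51384349] [ -8.41173853 -17.48322498   8.47258009] [-3.09368865  1.37630743  0.19555448] 0.03982977194068081
```

View pics/s14c.png

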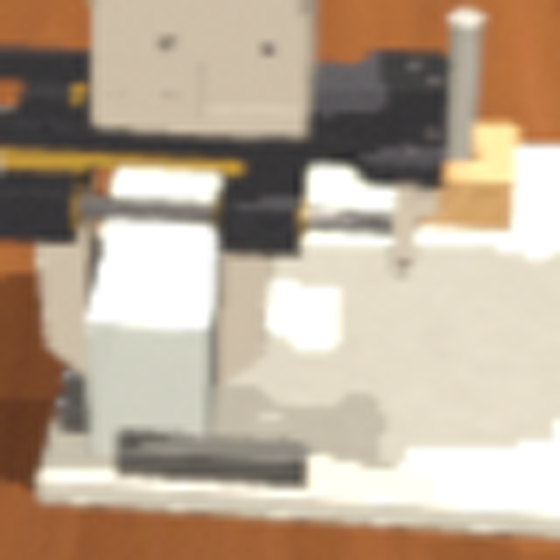

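View pics/t14c.png

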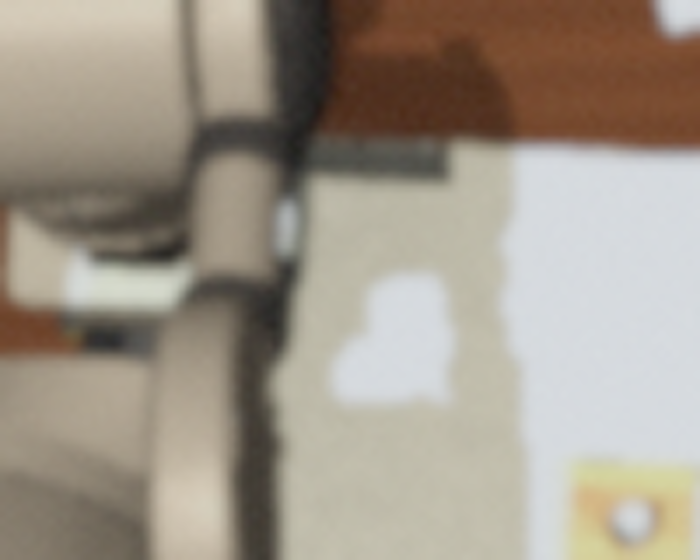

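>>> {"api": "step_arm", "payload": {
  "series": [
    [0.3,0.05,0,-0.03,0],
    [0.3,0,0,0,0],
    [0.3,0,0,0,0]
  ]
}}

```text
time: 30.35
tool_pos: [0.6267, 0.0957, 0.0204]
tool_rot: [-3.134, 0.007, 1.514]
contact_force: [-14.9, -18.9, 16.8]
opening: 0.0398
```

>>> {"api": "step_arm", "payload": {
  "series": [
    [0.3,0.03,0.02,-0.02,0],
    [0.3,0,0,0,0],
    [0.3,0,0,0,0],
    [0.3,0,0,0,0]
  ]
}}

```text
time: 30.75
tool_pos: [0.6267, 0.0957, 0.0205]
tool_rot: [-3.132, 0.008, 1.514]
contact_force: [-19.5, -20.9, 21.8]
opening: 0.0398
```

Run:
```python
from h import *
o=sensors.observe();print(o['tool_pos'],o['tool_rot'],o['contact_force'],o['torque'],o['opening'],o['qvel'].round(4))
r=grab('side','s15');w=cloud(r)
th=-.0577;c=np.array([.5683,.0236]);Rm=np.array([[np.cos(th),-np.sin(th)],[np.sin(th),np.cos(th)]])
# front (+y) face of block and top
m=np.zeros((400,640),bool);m[222:258,298:325]=1
B=np.concatenate([((w[...,:2]-c)@Rm),w[...,2:]],-1)*1000
q=B[m&(B[...,2]>26)&(B[...,2]<52)&(B[...,1]>95)&(B[...,1]<115)]
print('front face',len(q),np.median(q,0),np.percentile(q,[3,97],axis=0))
A=np.c_[q[:,[0,2]],np.ones(len(q))];print('plane y=ax+bz+c',np.linalg.lstsq(A,q[:,1],rcond=None)[0])
t=B[(abs(B[...,2]-65)<5)&(B[...,0]>30)&(B[...,0]<80)&(B[...,1]>60)&(B[...,1]<108)]
print('top',len(t),np.median(t,0),np.percentile(t,[2,98],axis=0))
A=np.c_[t[:,:2],np.ones(len(t))];print(np.linalg.lstsq(A,t[:,2],rcond=None)[0])
# others
t0=dict(np.load('side0.npz'));d=cv2.absdiff(t0['pixels'],r['pixels']).max(2)
cv2.imwrite('pics/s15.png',r['pixels'])
```

```text
[0.62673498 0.09574294 0.02045815] [-3.1321786   0.00777323  1.51394397] [-19.46289153 -20.92780247  21.83897678] [-3.37817823  2.96091129  0.24276946] 0.03983203722865045 [ 0.      0.0014 -0.0013 -0.0011 -0.0003  0.0005]
front face 159 [ 53.39718377 106.08562852  39.20409849] [[ 35.08805134 101.45447815  28.02105128]
 [ 74.33996814 108.44752043  51.09840346]]
plane y=ax+bz+c [4.34341494e-02 1.26417501e-02 1.03036242e+02]
top 230 [55.64510572 87.64804203 65.48349608] [[ 34.29806371  62.25003292  60.82427659]
 [ 76.99939296 107.579568    68.13805287]]
[-4.58811956e-03 -4.85869817e-02  6.97449617e+01]
```

View pics/s15.png

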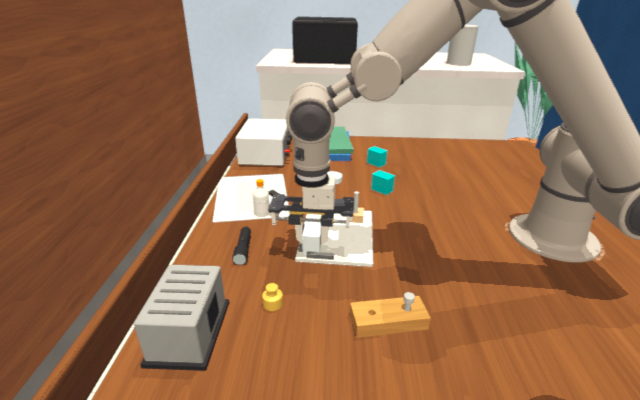

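Run:
```python
from h import *
s0=dict(np.load('side0.npz'));r=dict(np.load('s15.npz'));w=cloud(r);w0=cloud(s0)
for n,(x0,y0,x1,y1) in dict(glue=(250,176,271,218),weight=(260,282,285,312),torch=(230,225,252,265)).items():
    for W in(w0,w):
        P=W[y0:y1,x0:x1].reshape(-1,3);q=P[(P[:,2]>.01)&(P[:,2]<.12)];print(n,len(q),np.median(q,0).round(4))
th=-.0577;c=np.array([.5683,.0236]);Rm=np.array([[np.cos(th),-np.sin(th)],[np.sin(th),np.cos(th)]])
B=np.concatenate([((w[...,:2]-c)@Rm),w[...,2:]],-1)*1000
t=B[(abs(B[...,2]-65)<4)&(B[...,0]>38)&(B[...,0]<72)&(B[...,1]>80)&(B[...,1]<103)]
A=np.c_[t[:,:2],np.ones(len(t))];
from scipy.optimize import least_squares
f=least_squares(lambda p:A@p-t[:,2],[0,0,65],loss='soft_l1',f_scale=.5);print(len(t),f.x,np.linalg.inv(A.T@A).diagonal()**.5)
print(sensors.observe()['contact_force'])
# pin
for v in range(192,212,4):
    u=[u for u in range(348,366) if w[v,u,2]>.036 and -.06<w[v,u,1]<-.03]
    if u: print(v,w[v,u].mean(0).round(4))
```

```text
glue 466 [ 0.7772 -0.0591  0.0546]
glue 464 [ 0.7775 -0.0586  0.0553]
weight 383 [0.695  0.2894 0.028 ]
weight 382 [0.6951 0.2891 0.0277]
torch 437 [0.7919 0.1321 0.0279]
torch 431 [0.7918 0.1306 0.0281]
80 [-9.23932615e-03 -2.43417612e-02  6.83428152e+01] [0.0113508  0.01757024 1.78228258]
[-19.05793094 -20.71636431  21.44436334]
192 [ 0.5192 -0.0479  0.0904]
196 [ 0.5203 -0.0415  0.0818]
200 [ 0.5195 -0.0434  0.0687]
204 [ 0.5189 -0.0423  0.057 ]
208 [ 0.5195 -0.0425  0.0445]
```

>>> {"api": "step_arm", "payload": {
  "series": [
    [0.3,-0.01,-0.01,0.03,0],
    [0.3,0,0,0,0],
    [0.3,0,0,0,0],
    [0.3,0,0,0,0],
    [0.3,0,0,0,0],
    [0.3,0,0,0,0]
  ]
}}

```text
time: 31.4
tool_pos: [0.6267, 0.0958, 0.0205]
tool_rot: [-3.132, 0.007, 1.514]
contact_force: [-15.9, -18.8, 16.4]
opening: 0.0397
```

Run:
```python
from h import *
o=sensors.observe();print(o['tool_pos'],o['tool_rot'],o['contact_force'],o['opening'],o['qvel'].round(4))
r=grab('side','s16')
cv2.imwrite('pics/s16c.png',cv2.resize(r['pixels'][190:270,290:370],None,fx=7,fy=7,interpolation=cv2.INTER_CUBIC))
```

```text
[0.62672413 0.0957701  0.02048921] [-3.13249076  0.00738625  1.51394804] [-15.87304019 -18.82050224  16.42547368] 0.03968321098722919 [-0.0016  0.0009 -0.0016 -0.0009 -0.0001 -0.0011]
```

View pics/s16c.png

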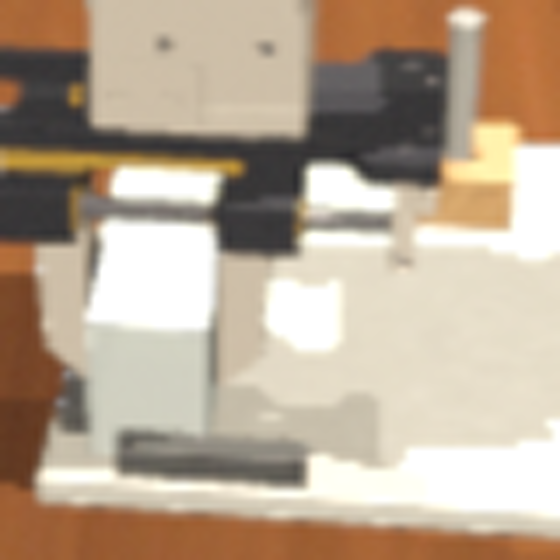

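The block sits in the corner (px about (312,243)), pressed on both stops and gripped, and the pin is standing at px (356,205). The forces are steady, so I'm handing in.

Run:
```python
from h import *
hand_in()
```

```text
the job is handed in; nothing more can be done
```

I stood the plain pin fully down in the bore and let go of it, then pressed the clear block into the corner against both stops. I handed the job in at about 31.5 s of the 72 s, with the block still gripped and pressed.

**Last checks**
- **Pin:** its top is at z 0.090 m, which is seated depth, and it stands upright and free.
- **Block:** it is hard against both stops, with about 16 N toward the long stop, 19 N toward the short stop and 16 N down. It is still gripped with a 45 N grip command.
- **Block position:** by camera it is about 1 mm from nominal, within the 2 mm calibration.
- **Bystanders:** the glue, weight and torch measured unmoved. The stud, lens and turquoise boxes looked unmoved in the pictures. I did not check the eraser again.

**Failed or disagreed**
- **Fingertip height:** the real fingertips sit about 24 mm higher than the interface says. The images hinted at this, and I confirmed it by touching the bench.
- **Bench touch too hard:** that touch reached about 44 N, through the fingertips and not the gripper's body. It was higher than I intended and is above the 40 N limit set for the arm and gripper body.
- **Tilt under load:** the tool leans about 0.5° while pressing. The camera cannot tell the block's tilt from flat to better than about 1°.

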